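# Unbolt and slide open the sample carrier

### The arm

A 6-joint arm with a two-finger parallel gripper is mounted at the origin on a cart in front of the work surface, level with it; the furniture and walls round the work are solid. World frame = base frame: x ahead of the robot, y to its left, z up, the work surface at z = 0. Lengths are in m, angles in degrees, forces in N, time in s.
With the tool pointing down it reaches from about 0.375 to 0.9 m from the base axis. Payload 3.1 kg.
Tool frame: the origin (TCP) lies on the centre line of the jaws, within the pads' length; the fingertips stand 8 mm ahead of it and the grasp point (between the pads) lies 11 mm behind it; z points along the fingers, y is the direction in which the jaws open and shut (so a half turn about z gives the same grasp; the last joint's range is limited). The gripper opens to 87 mm and grips with 3 to 60 N. Pads are 19 mm wide; open, the fingers measure 117 mm over their backs; the gripper's body (75 mm by 190 mm) begins 51 mm behind the grasp point.
Start: joints at [56.465, 30.224, 82.088, -0, 67.689, -10.227], TCP at [0.247, 0.574, 0.231] pointing down, gripper open.
Joint ranges: [-176.69, 176.69], [-43.24, 126.21], [12.49, 139.97], [-82, 262], [0, 151.66], [-163.58, 163.58]. Speed limits (degrees/s): [159.86, 159.86, 180, 180, 180, 180].

### API

Orientations are given as a 3x3 rotation matrix whose columns are the frame's x, y, z axes.
In Python, from rig import * gives the robot as it stands. The module is installed in compiled form; this text tells all that it offers.
- The arm moves only by the tool arm_command, never from a script. Its argument "commands" is a list of rows, each an object with "translation": the shift along the tool's x, y, z scaled (see below), a list of three; "dr": the turn, a rotation vector about the tool's x, y, z scaled (see below), a list of three; "jaw": the closure, from 0 (fully open) to 1 (shut). In form: [{"translation": [x, y, z], "dr": [ax, ay, az], "jaw": jaw}, ...]. A call has 1 to 12 rows; each row shifts and turns the commanded pose from where the row before left it, along the tool's axes as they then stand; what a row does not reach is not made up. The controller multiplies each number of a shift by 25 mm and each number of a turn by 6 degrees. A row lasts 1/12 s, in which the tool goes at most 41.7 mm and 7.16 degrees, less where a joint would pass 70% of its speed; a pose out of reach is approached as far as the arm can. A call with a number of a shift or a turn outside -1 to 1 is refused whole. A call with a gripper value outside its range is refused whole. The fingers move at their own pace and stop on an object; the grip force is fixed at half the most. Time passes only in rows, so rows that do not move let the fingers close. It gives the time, the measured TCP pose, the force and the opening at its end, in the units of the state.
- read_state(): the state, without advancing time (a new reading comes with each control period).
- capture(name): name is "side" or "top" or "wrist"; returns (picture, depth): 384x512x3 uint8, red, green, blue; 384x512 float32, m along the optical axis (not along the pixel's ray), 0 where there is no reading.
- camera_model(name): a dict with "intrinsics" (3x3 intrinsics, pixels), "pose" (4x4, takes a point from camera to world coordinates); the wrist camera has in their place "mount" (4x4, takes a point from camera to tool coordinates, whose origin is the TCP and whose axes are the flange's). Camera axes: x right, y down, z forward; pixel columns grow to the right and rows downward; lengths in m; the calibration is good to about 2 mm. A picture is of the moment at which its call begins: read the wrist's pose just before it. camera_model takes no time and is no camera call.
- hand_in(): hands the job in, once; it reports no verdict.
The state is a dict: "time_s": time; "joint_positions": joint angles; "qvel": joint speeds; "tau": joint torques, N m; "position": TCP position; "tcp_rot": TCP orientation; "force": force on the tool from outside, world axes, zero at the start; "moment": the same for the moment, N m; "opening": opening from 0.0 (shut) to 1.0 (fully open).
Only numpy, scipy, OpenCV 4.12 (cv2) and the standard library are available. Lean on these libraries where they do the work, as an engineer would, in place of code of your own. Each camera call takes 0.05 s, during which the arm holds its last target.

### The job

Open the sample tube carrier so that the tubes can be taken out: first draw its locking bolt all the way back by its knob, with the clear cover still shut, then slide the cover fully open by its grip bar and let go. Do not force the cover while the bolt still holds it.

Things in the scene. Friction and masses are not known exactly. Their poses are not given: they have to be found in the camera images.
- bolt_knob (a point): On the axis of the bolt's black upright knob, 95 mm above the worktop: 14 mm post free from 31 mm below this point, 17 mm head from it to 10 mm above it. The flat steel bolt lies on the left block of the fixed grey carrier (200 x 180 mm), its tongue between two lugs of the cover. Axes are the carrier's (yaw up to 0.4 rad): z up, +y draws the bolt back, -x opens the cover.
- cover_grip (a point): Centre of the grey grip bar on the clear cover (184 x 106 mm, top 50 mm above the worktop): 12 mm thick (x), 64 mm long (y), 65 to 89 mm above the worktop; this point at 78 mm, moving with the cover. Axes as bolt_knob: -x opens, roughly towards the robot. With both joints at 0 the knob is 80 mm to -x and 75 mm to +y of this point.
- bolt (a joint): Travel of the locking bolt in m: 0 pushed home (cover locked), 0.030 fully drawn back at its stop; starts between 0 and 0.004. The tongue is clear of the lugs beyond 0.016. About 2.5 N friction, no spring: it stays where it is left.
- cover (a joint): Travel of the cover in m: 0 shut, 0.090 fully open at its stop. With the bolt home it has only about 3 mm of play. About 2.5 N friction, no spring: it stays where it is left.

How it is judged (in metres and radians):
On the way:
1. the bolt is drawn back at least 20 mm of its 30 mm while the cover is still shut (within 10 mm) (value of joint bolt above 0.02 m and value of joint cover below 0.01 m), for 0.2 s.
At the end, for the whole second after the job is handed in: The cover stands open at least 75 mm of its 90 mm, at rest and released, and the bolt is still drawn back at least 18 mm (value of joint cover above 0.075 m and value of joint bolt above 0.018 m and velocity of joint cover between -0.005 and 0.005 m/s); the robot touches nothing.
It fails at once if the cover is forced more than 10 mm open while the bolt is drawn back less than 10 mm (value of joint cover above 0.01 m and value of joint bolt below 0.01 m).
It also fails if it takes over 48 s, if anything falls off the work surface, if the arm or the gripper's body presses on something with over 40 N, if the wrist force passes 120 N, or if a joint passes its speed limit or range.

## Working session

There is one attempt and no reset: what is moved stays moved. The work goes in short steps, Python scripts to look and compute and a tool call to move; the robot and the scene stay as the last step left them, time stands still between calls to the robot, and variables do not carry over. Pictures are saved under pics/ and viewed, and the job is handed in when it is done.

Besides the shell and the picture viewer there is one more tool, called as a command line: name --argument value ..., lists and objects as JSON in quotes. arm_command: Moves the arm, as the interface text tells. Its arguments: {"type":"object","properties":{"commands":{"type":"array"}},"required":["commands"]}

```bash
mkdir -p pics; python3 - <<'E'
from rig import *
import cv2,numpy as np
s=read_state();print(s)
for n in("side","top","wrist"):
    p,d=capture(n);cv2.imwrite(f"pics/{n}0.png",p[:,:,::-1]);np.savez(f"{n}0.npz",p=p,d=d)
    print(n,camera_model(n),(d>0).mean())
E
```

```text
{'time_s': 0.0, 'joint_positions': array([ 5.64654216e+01,  3.02777149e+01,  8.21577721e+01, -9.24831378e-04,
        6.76890522e+01, -1.02279322e+01]), 'qvel': array([ 0.02620594,  0.05274445,  0.05272744,  0.01786067, -0.02901007,
        0.08782716]), 'tau': array([ 1.32471909e-03, -4.40040922e+01, -1.76596105e+01,  6.35424117e-02,
        5.80999686e-02, -1.62768565e-04]), 'position': array([0.2468571 , 0.5733905 , 0.22957735]), 'tcp_rot': array([[-9.18402704e-01,  3.95645121e-01, -1.18834560e-03],
       [ 3.95646732e-01,  9.18400975e-01, -1.82007320e-03],
       [ 3.71274671e-04, -2.14172520e-03, -9.99997638e-01]]), 'force': array([-0.09373991, -0.35525458, -0.67458831]), 'moment': array([0.02993215, 0.08272886, 0.01853689]), 'opening': 0.9992419904315702}
side {'intrinsics': array([[367.9366917 ,   0.        , 255.14447086],
       [  0.        , 367.9366917 , 189.36796919],
       [  0.        ,   0.        ,   1.        ]]), 'pose': array([[-0.97941151, -0.14824293,  0.13702968,  0.4866484 ],
       [-0.20186275,  0.71201978, -0.67251711,  0.47909114],
       [ 0.00212806, -
[... 509 characters left out ...]
e-01, -9.76963307e-01,
         9.15961514e-01],
       [ 0.00000000e+00,  0.00000000e+00,  0.00000000e+00,
         1.00000000e+00]])} 0.9959259033203125
wrist {'intrinsics': array([[324.08046122,   0.        , 252.2316409 ],
       [  0.        , 324.08046122, 193.43672561],
       [  0.        ,   0.        ,   1.        ]]), 'mount': array([[-7.58510863e-04, -9.53930110e-01, -3.00027948e-01,
         8.20079440e-02],
       [ 9.99999712e-01, -7.20098270e-04, -2.38601847e-04,
         5.47551891e-04],
       [ 1.15598800e-05, -3.00028043e-01,  9.53930382e-01,
        -1.53674260e-01],
       [ 0.00000000e+00,  0.00000000e+00,  0.00000000e+00,
         1.00000000e+00]])} 0.9961039225260416
```

View pics/top0.png

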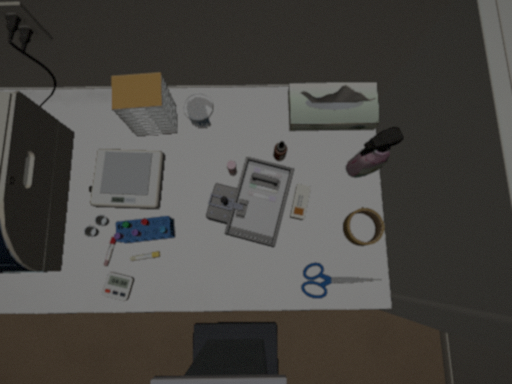

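View pics/side0.png

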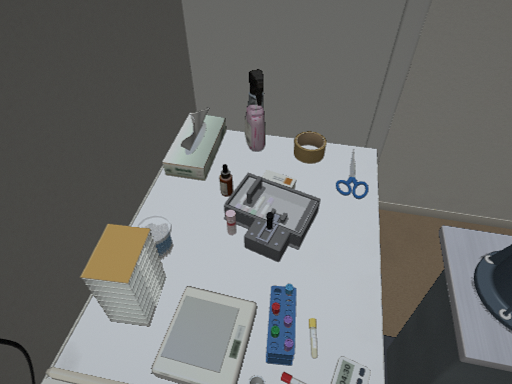

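The top view shows the carrier at about (262,200), the knob near (224,201) and the grip bar near (265,181). I'll zoom in.

```bash
python3 - <<'E'
import cv2,numpy as np
a=cv2.imread("pics/top0.png")[145:260,190:330];b=cv2.imread("pics/side0.png")[160:270,205:335]
f=lambda i:cv2.resize(np.clip(i*1.6,0,255).astype(np.uint8),None,fx=5,fy=5,interpolation=cv2.INTER_CUBIC)
cv2.imwrite("pics/t1.png",f(a));cv2.imwrite("pics/s1.png",f(b))
E
```

```text
(no output)
```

View pics/t1.png

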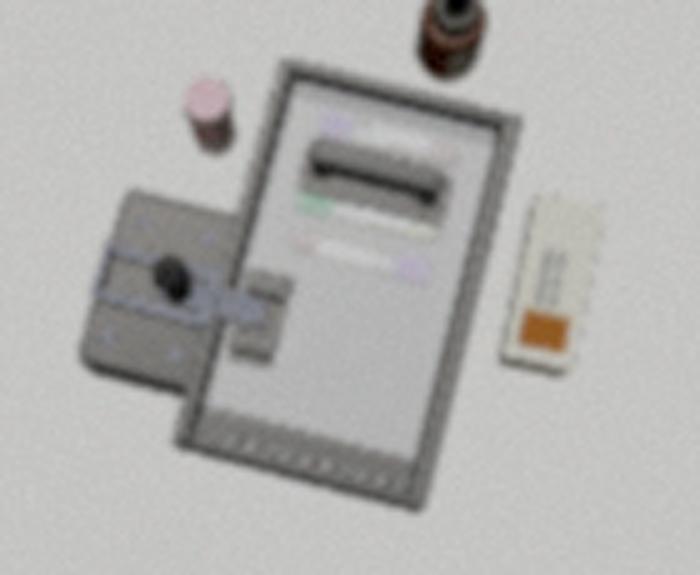

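View pics/s1.png

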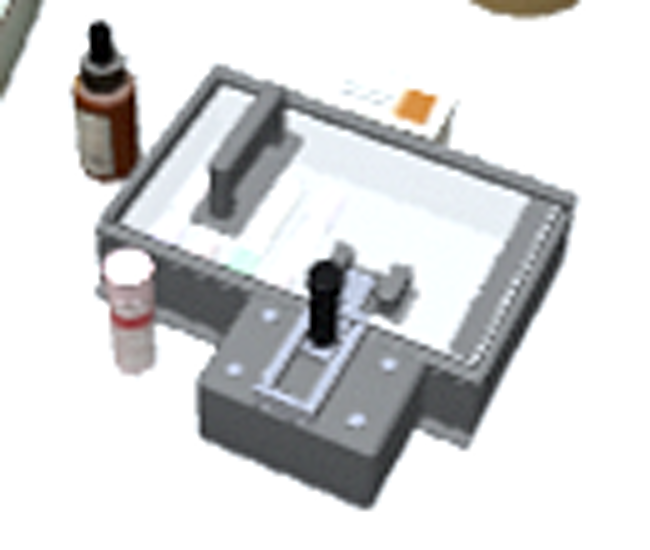

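```bash
cat > h.py <<'E'
import numpy as np,cv2
from rig import *
def cloud(n,d,pose=None):
    m=camera_model(n);K=m["intrinsics"];T=m["pose"] if pose is None else pose
    v,u=np.mgrid[:384,:512]
    c=np.stack([(u-K[0,2])/K[0,0]*d,(v-K[1,2])/K[1,1]*d,d],-1)
    return c@T[:3,:3].T+T[:3,3]
def ray(n,u,v,z,pose=None):
    m=camera_model(n);K=m["intrinsics"];T=m["pose"] if pose is None else pose
    r=T[:3,:3]@np.array([(u-K[0,2])/K[0,0],(v-K[1,2])/K[1,1],1]);return T[:3,3]+r*(z-T[2,3])/r[2]
E
python3 - <<'E'
from h import *
for n,box in(("top",(145,260,190,330)),("side",(160,275,205,335))):
    z=np.load(n+"0.npz");P=cloud(n,z["d"])
    r=np.zeros((384,512),bool);r[box[0]:box[1],box[2]:box[3]]=1
    print(n,"table z",np.median(P[r][:,2]))
    g=z["p"].astype(int).mean(-1)
    for lab,lo,hi in(("hi",.08,.12),("post",.06,.12)):
        m=(r&(P[...,2]>lo)&(P[...,2]<hi)).astype(np.uint8)
        k,L,S,C=cv2.connectedComponentsWithStats(m)
        for i in range(1,k):
            if S[i,4]>=6:
                q=P[L==i];rc=cv2.minAreaRect((q[:,:2]*1000).astype(np.float32))
                print(lab,S[i],C[i].round(1),q.mean(0).round(4),q[:,2].max().round(3),np.round(rc[0],1),np.round(rc[1],1),round(rc[2],1), g[L==i].mean().round())
# carrier edge corners rays
a=[ray("top",190+x/5,145+y/5,0.05) for x,y in((285,62),(518,118),(418,508),(182,442))]
print(np.round(a,3))
E
```

```text
top table z 0.0015736971730901383
hi [279 145   6   4  17] [281.6 146. ] [ 0.6862 -0.1568  0.0904] 0.099 [ 687.  -157.1] [12.6  5.7] 86.7 19.0
hi [252 173  27  12 148] [265.3 178.3] [ 0.6068 -0.1158  0.0883] 0.093 [ 607.6 -115.7] [63.7 12.5] 74.8 62.0
hi [221 197   7   8  44] [224.2 200.1] [ 0.5525 -0.0198  0.1035] 0.108 [552.5 -19.5] [14.1 14.4] 88.3 28.0
post [275 145  13  10  88] [280.8 148.6] [ 0.6853 -0.156   0.0737] 0.099 [ 685.5 -156.3] [30.8 21.7] 79.1 38.0
post [227 161  10  10  74] [231.2 165.3] [ 0.6449 -0.0336  0.0707] 0.075 [645.6 -33.8] [21.  21.6] 69.4 100.0
post [252 173  27  13 182] [265.1 178.9] [ 0.606  -0.1155  0.0853] 0.093 [ 607.6 -115.6] [63.8 12.5] 74.8 58.0
post [208 194  31  17 198] [223.9 202.3] [ 0.5531 -0.0164  0.0719] 0.108 [554.6 -14.4] [71.3 28.6] 73.8 65.0
post [239 200  10  10  43] [242.8 202.9] [ 0.5524 -0.0613  0.0633] 0.067 [552.2 -60. ] [18.3 24. ] 38.8 75.0
post [236 211   9   6  35] [240.  213.5] [ 0.5267 -0.0544  0.0636] 0.067 [526.4 -54.8] [21.4  8.8] 71.4 74.0
side table z 5.718966337520115e-05
hi [223 164   5   8  35] [225.  167.4] [ 0.6914
[... 545 characters left out ...]
39 -0.0236  0.0825] 0.105 [549.4 -40.8] [61.3 26.3] 81.7 42.0
post [226 210  10  10  85] [230.5 214.4] [ 0.6474 -0.0303  0.0682] 0.074 [647.7 -32.2] [20.6 21.5] 11.3 146.0
post [281 213   7   8  30] [283.8 216.3] [ 0.5284 -0.0539  0.0627] 0.065 [528.4 -53.1] [20.6  8.4] 78.1 86.0
post [262 225   3   5   8] [263.4 227. ] [ 0.5685 -0.0157  0.0609] 0.063 [568.  -16.1] [11.3  4.3] 74.6 128.0
post [270 232   4   4   7] [271.3 233.7] [ 0.5481 -0.0013  0.0607] 0.061 [548.  -1.] [8.5 5.1] 78.5 117.0
post [256 235  12   8  24] [260.8 238.8] [0.5681 0.0172 0.0615] 0.064 [566.3  17.8] [ 8.  26.7] 60.5 122.0
[[ 0.671 -0.072  0.05 ]
 [ 0.64  -0.188  0.05 ]
 [ 0.448 -0.134  0.05 ]
 [ 0.481 -0.021  0.05 ]]
```

```bash
python3 - <<'E'
from h import *
A=np.array([.247,.573]);B=np.array([.5535,-.019]);u=(B-A)/np.linalg.norm(B-A);n=np.array([-u[1],u[0]])
for c in("top","side"):
    P=cloud(c,np.load(c+"0.npz")["d"]);q=P[:,:,:2]-A;s=q@u;t=q@n
    for i in range(7):
        m=(s>i*.1)&(s<i*.1+.1)
        print(c,i,[(round(P[m&(t>a)&(t<a+.06)][:,2].max(),3) if (m&(t>a)&(t<a+.06)).any() else None) for a in(-.18,-.12,-.06,0,.06,.12)])
E
```

```text
top 0 [np.float64(-0.787), np.float64(-0.786), np.float64(-0.795), np.float64(0.006), np.float64(0.004), None]
top 1 [np.float64(-0.789), np.float64(-0.791), np.float64(0.005), np.float64(0.006), np.float64(0.164), np.float64(0.117)]
top 2 [np.float64(-0.792), np.float64(0.005), np.float64(0.006), np.float64(0.169), np.float64(0.239), np.float64(0.258)]
top 3 [np.float64(0.006), np.float64(0.02), np.float64(0.019), np.float64(0.057), np.float64(0.035), np.float64(0.258)]
top 4 [np.float64(0.006), np.float64(0.006), np.float64(0.056), np.float64(0.083), np.float64(0.081), np.float64(0.054)]
top 5 [np.float64(0.006), np.float64(0.006), np.float64(0.058), np.float64(0.081), np.float64(0.052), np.float64(0.054)]
top 6 [np.float64(0.916), np.float64(0.056), np.float64(0.108), np.float64(0.108), np.float64(0.005), np.float64(0.006)]
side 0 [None, None, None, None, None, None]
side 1 [None, None, None, None, None, np.float64(0.714)]
side 2 [None, None, None, None, None, None]
side 3 [np.float64(0.003), np.float64(0.018), np.float64(0.018), np.float64(0.056), np.float64(0.032), np.float64(0.045)]
side 4 [np.float64(0.002), np.float64(0.003), np.float64(0.054), np.float64(0.081), np.float64(0.08), np.float64(0.051)]
side 5 [np.float64(0.003), np.float64(0.003), np.float64(0.056), np.float64(0.081), np.float64(0.049), np.float64(0.051)]
side 6 [np.float64(0.044), np.float64(0.053), np.float64(0.105), np.float64(0.105), np.float64(0.046), np.float64(0.002)]
```

View pics/wrist0.png

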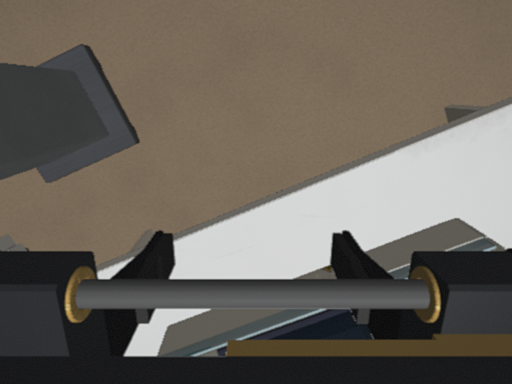

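arm_command --commands '[{"translation": [0,0,-0.8],"dr": [0,0,0],"jaw": 0},{"translation": [0,0,-0.8],"dr": [0,0,0],"jaw": 0},{"translation": [0,0,-0.8],"dr": [0,0,0],"jaw": 0},{"translation": [0,0,-0.8],"dr": [0,0,0],"jaw": 0},{"translation": [0,0,-0.8],"dr": [0,0,0],"jaw": 0},{"translation": [-0.5,-0.4,0],"dr": [0,0,0],"jaw": 0},{"translation": [-0.8,-0.65,0],"dr": [0,0,0],"jaw": 0},{"translation": [-0.8,-0.65,0],"dr": [0,0,0],"jaw": 0},{"translation": [-0.8,-0.65,0],"dr": [0,0,0],"jaw": 0},{"translation": [-0.8,-0.65,0],"dr": [0,0,0],"jaw": 0},{"translation": [-0.8,-0.65,0],"dr": [0,0,0],"jaw": 0},{"translation": [-0.8,-0.65,0],"dr": [0,0,0],"jaw": 0}]'

```text
time_s: 1.15
position: [0.3266, 0.4215, 0.3303]
tcp_rot: [[-0.918, 0.395, -0.0], [0.395, 0.918, -0.0], [0.0, -0.001, -1.0]]
force: [0.4, 0.5, 0.4]
opening: 0.996
```

arm_command --commands '[{"translation": [-1,-0.82,0],"dr": [0,0,0],"jaw": 0},{"translation": [-1,-0.82,0],"dr": [0,0,0],"jaw": 0},{"translation": [-1,-0.82,0],"dr": [0,0,0],"jaw": 0},{"translation": [-1,-0.82,0],"dr": [0,0,0],"jaw": 0},{"translation": [-1,-0.82,0],"dr": [0,0,0],"jaw": 0},{"translation": [-1,-0.82,0],"dr": [0,0,0],"jaw": 0},{"translation": [-1,-0.82,0],"dr": [0,0,0],"jaw": 0},{"translation": [-1,-0.82,0],"dr": [0,0,0],"jaw": 0},{"translation": [-1,-0.82,0],"dr": [0,0,0],"jaw": 0},{"translation": [-1,-0.82,0],"dr": [0,0,0],"jaw": 0},{"translation": [-0.8,-0.66,0],"dr": [0,0,-0.7],"jaw": 0},{"translation": [0,0,0],"dr": [0,0,-0.65],"jaw": 0}]'

```text
time_s: 2.15
position: [0.4893, 0.1085, 0.3303]
tcp_rot: [[-0.965, 0.264, 0.002], [0.264, 0.965, -0.002], [-0.002, -0.002, -1.0]]
force: [-0.1, 0.4, -0.4]
opening: 1.002
```

arm_command --commands '[{"translation": [0,0,0],"dr": [0,0,0],"jaw": 0.4},{"translation": [0,0,0],"dr": [0,0,0],"jaw": 0.4},{"translation": [0,0,0],"dr": [0,0,0],"jaw": 0.4}]'

```text
time_s: 2.4
position: [0.4861, 0.1131, 0.3303]
tcp_rot: [[-0.965, 0.263, -0.001], [0.263, 0.965, 0.0], [0.001, 0.0, -1.0]]
force: [-0.2, 0.5, 0.4]
opening: 0.85
```

arm_command --commands '[{"translation": [-0.66,-0.73,0.6],"dr": [0,0,0],"jaw": 0.4},{"translation": [-0.66,-0.73,0.6],"dr": [0,0,0],"jaw": 0.4},{"translation": [-0.66,-0.73,0.6],"dr": [0,0,0],"jaw": 0.4},{"translation": [-0.66,-0.73,0.6],"dr": [0,0,0],"jaw": 0.4},{"translation": [-0.66,-0.73,0.6],"dr": [0,0,0],"jaw": 0.4},{"translation": [-0.66,-0.73,0.6],"dr": [0,0,0],"jaw": 0.4},{"translation": [0,0,0],"dr": [0,0,0],"jaw": 0.4},{"translation": [0,0,0],"dr": [0,0,0],"jaw": 0.4},{"translation": [0,0,0],"dr": [0,0,0],"jaw": 0.4}]'

```text
time_s: 3.15
position: [0.5531, -0.0179, 0.2407]
tcp_rot: [[-0.965, 0.262, -0.001], [0.262, 0.965, 0.001], [0.001, 0.0, -1.0]]
force: [0.7, -0.4, -0.5]
opening: 0.602
```

```bash
python3 - <<'E'
from h import *
s=read_state();print(s["position"],s["opening"],s["joint_positions"])
p,d=capture("wrist");cv2.imwrite("pics/w1.png",p[:,:,::-1])
T=np.eye(4);T[:3,:3]=s["tcp_rot"];T[:3,3]=s["position"];T=T@camera_model("wrist")["mount"]
np.savez("w1.npz",p=p,d=d,T=T)
P=cloud("wrist",d,T)
near=np.hypot(P[...,0]-.57,P[...,1]+.06)<.12
m=(near&(P[...,2]>.08)&(P[...,2]<.112)).astype(np.uint8)
k,L,S,C=cv2.connectedComponentsWithStats(m)
for i in range(1,k):
  if S[i,4]>20:
    q=P[L==i];rc=cv2.minAreaRect((q[:,:2]*1000).astype(np.float32));print(S[i],q.mean(0).round(4),np.round(rc[0],1),np.round(rc[1],1),rc[2],q[:,2].max())
E
```

```text
[ 0.55311961 -0.01790066  0.24067389] 0.6022406241459728 [-1.34405898e+01  2.40168229e+01  9.17741632e+01  3.31600395e-02
  6.42524673e+01 -8.82686145e+01]
[244 175  18  22 297] [ 0.5559 -0.018   0.1016] [556.9 -18.3] [16.1 15.6] 56.8037223815918 0.10648755669980642
[148 246  33  13 315] [ 0.605  -0.1288  0.0867] [ 606.8 -129. ] [33.2 11. ] 74.27474212646484 0.08948240165224158
[206 247   3  12  32] [ 0.6183 -0.0849  0.0858] [619.1 -85. ] [ 2.5 10.2] 77.86373901367188 0.08840686937797532
```

View pics/w1.png

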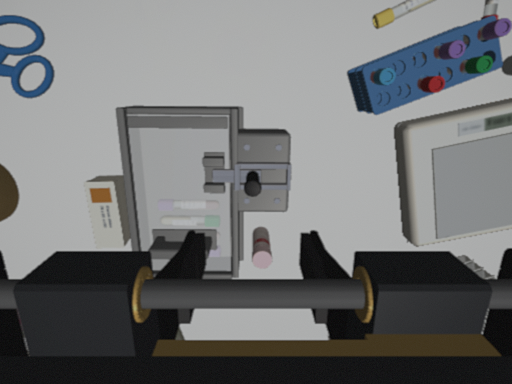

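The wrist view shows the knob at (252,185), within 3 mm of the tool axis. I'm descending.

arm_command --commands '[{"translation": [-0.1,0,0.8],"dr": [0,0,0],"jaw": 0.4},{"translation": [0,0,0.8],"dr": [0,0,0],"jaw": 0.4},{"translation": [0,0,0.8],"dr": [0,0,0],"jaw": 0.4},{"translation": [0,0,0.8],"dr": [0,0,0],"jaw": 0.4},{"translation": [0,0,0.8],"dr": [0,0,0],"jaw": 0.4},{"translation": [0,0,0.8],"dr": [0,0,0],"jaw": 0.4},{"translation": [0,0,0.8],"dr": [0,0,0],"jaw": 0.4},{"translation": [0,0,0.75],"dr": [0,0,0],"jaw": 0.4},{"translation": [0,0,0],"dr": [0,0,0],"jaw": 0.4},{"translation": [0,0,0],"dr": [0,0,0],"jaw": 0.4}]'

```text
time_s: 4.03
position: [0.5555, -0.0185, 0.0821]
tcp_rot: [[-0.965, 0.261, -0.001], [0.261, 0.965, 0.0], [0.001, 0.0, -1.0]]
force: [0.2, -0.4, 0.7]
opening: 0.598
```

arm_command --commands '[{"translation": [0,0,0],"dr": [0,0,0],"jaw": 1},{"translation": [0,0,0],"dr": [0,0,0],"jaw": 1},{"translation": [0,0,0],"dr": [0,0,0],"jaw": 1},{"translation": [0,0,0],"dr": [0,0,0],"jaw": 1},{"translation": [0,0,0],"dr": [0,0,0],"jaw": 1},{"translation": [0,0,0],"dr": [0,0,0],"jaw": 1},{"translation": [0,0,0],"dr": [0,0,0],"jaw": 1},{"translation": [0,0,0],"dr": [0,0,0],"jaw": 1}]'

```text
time_s: 4.7
position: [0.5561, -0.0194, 0.0819]
tcp_rot: [[-0.965, 0.263, 0.0], [0.263, 0.965, 0.001], [-0.0, 0.001, -1.0]]
force: [0.3, 2.9, 0.9]
opening: 0.152
```

arm_command --commands '[{"translation": [0,0.2,0],"dr": [0,0,0],"jaw": 1},{"translation": [0,0.2,0],"dr": [0,0,0],"jaw": 1},{"translation": [0,0.2,0],"dr": [0,0,0],"jaw": 1},{"translation": [0,0.2,0],"dr": [0,0,0],"jaw": 1},{"translation": [0,0.2,0],"dr": [0,0,0],"jaw": 1},{"translation": [0,0,0],"dr": [0,0,0],"jaw": 1},{"translation": [0,0,0],"dr": [0,0,0],"jaw": 1}]'

```text
time_s: 5.28
position: [0.5631, 0.0055, 0.0819]
tcp_rot: [[-0.965, 0.262, 0.001], [0.262, 0.965, 0.001], [-0.001, 0.001, -1.0]]
force: [1.1, 2.0, 0.9]
opening: 0.155
```

arm_command --commands '[{"translation": [0,0.08,0],"dr": [0,0,0],"jaw": 1},{"translation": [0,0.08,0],"dr": [0,0,0],"jaw": 1},{"translation": [0,0,0],"dr": [0,0,0],"jaw": 1},{"translation": [0,0,0],"dr": [0,0,0],"jaw": 1},{"translation": [0,0,0],"dr": [0,0,0],"jaw": 1}]'

```text
time_s: 5.7
position: [0.5635, 0.007, 0.0819]
tcp_rot: [[-0.965, 0.262, -0.0], [0.262, 0.965, -0.002], [-0.0, -0.002, -1.0]]
force: [-0.4, -4.9, 2.1]
opening: 0.156
```

Resistance appeared after 27.4 mm, so the bolt is at its stop. I'm releasing it and rising.

arm_command --commands '[{"translation": [0,-0.06,0],"dr": [0,0,0],"jaw": 0.5},{"translation": [0,0,0],"dr": [0,0,0],"jaw": 0.5},{"translation": [0,0,0],"dr": [0,0,0],"jaw": 0.5},{"translation": [0,0,0],"dr": [0,0,0],"jaw": 0.5},{"translation": [0,0,0],"dr": [0,0,0],"jaw": 0.5},{"translation": [0,0,-0.8],"dr": [0,0,0],"jaw": 0.5},{"translation": [0,0,-0.8],"dr": [0,0,0],"jaw": 0.5},{"translation": [0,0,-0.8],"dr": [0,0,0],"jaw": 0.5},{"translation": [0,0,-0.8],"dr": [0,0,0],"jaw": 0.5},{"translation": [0,0,-0.8],"dr": [0,0,0],"jaw": 0.5},{"translation": [0,0,0],"dr": [0,0,0],"jaw": 0.5},{"translation": [0,0,0],"dr": [0,0,0],"jaw": 0.5}]'

```text
time_s: 6.7
position: [0.5637, 0.007, 0.1826]
tcp_rot: [[-0.965, 0.262, 0.002], [0.262, 0.965, -0.0], [-0.002, 0.0, -1.0]]
force: [0.2, 0.0, -1.4]
opening: 0.499
```

```bash
python3 - <<'E'
from h import *
s=read_state();print(s["position"],s["opening"],s["force"])
p,d=capture("wrist");cv2.imwrite("pics/w2.png",p[:,:,::-1])
T=np.eye(4);T[:3,:3]=s["tcp_rot"];T[:3,3]=s["position"];T=T@camera_model("wrist")["mount"]
def rep(P,):
  near=np.hypot(P[...,0]-.58,P[...,1]+.05)<.12
  m=(near&(P[...,2]>.08)&(P[...,2]<.112)).astype(np.uint8)
  k,L,S,C=cv2.connectedComponentsWithStats(m)
  for i in range(1,k):
   if S[i,4]>20:
    q=P[L==i];rc=cv2.minAreaRect((q[:,:2]*1000).astype(np.float32));print(S[i],q.mean(0).round(4),np.round(rc[0],1),np.round(rc[1],1),rc[2],q[:,2].max())
rep(cloud("wrist",d,T))
p,d=capture("side");cv2.imwrite("pics/s2.png",p[:,:,::-1]);rep(cloud("side",d))
E
```

```text
[0.56368167 0.00697074 0.18263782] 0.49906444403626193 [ 0.20752848  0.01779138 -1.38541783]
[242 188  22  28 461] [0.5628 0.0077 0.1013] [564.2   7.2] [16.3 16. ] 28.144723892211914 0.10645134373450896
[261 221   8  12  77] [0.5619 0.0092 0.0976] [562.5   6.9] [14.9 15.7] 11.6360502243042 0.10553526675588498
```

View pics/w2.png

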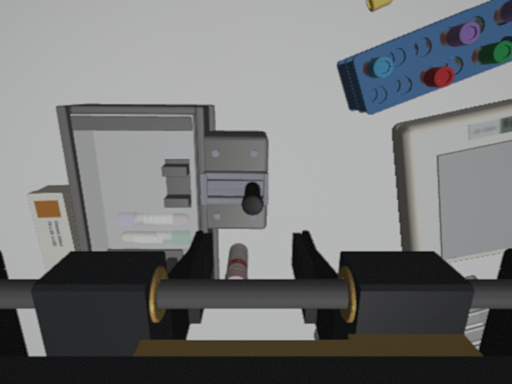

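arm_command --commands '[{"translation": [-0.6,-0.84,0],"dr": [0,0,0],"jaw": 0.5},{"translation": [-0.6,-0.84,0],"dr": [0,0,0],"jaw": 0.5},{"translation": [-0.6,-0.84,0],"dr": [0,0,0],"jaw": 0.5},{"translation": [-0.6,-0.84,0],"dr": [0,0,0],"jaw": 0.5},{"translation": [-0.67,-0.86,0],"dr": [0,0,0],"jaw": 0.5},{"translation": [0,0,0],"dr": [0,0,1],"jaw": 0.5},{"translation": [0,0,0],"dr": [0,0,1],"jaw": 0.5},{"translation": [0,0,0],"dr": [0,0,1],"jaw": 0.5},{"translation": [0,0,0],"dr": [0,0,1],"jaw": 0.5},{"translation": [0,0,0],"dr": [0,0,1],"jaw": 0.5},{"translation": [0,0,0],"dr": [0,0,1],"jaw": 0.5},{"translation": [0,0,0],"dr": [0,0,1],"jaw": 0.5}]'

```text
time_s: 7.8
position: [0.6084, -0.1147, 0.1796]
tcp_rot: [[-0.537, 0.843, -0.004], [0.843, 0.537, 0.001], [0.003, -0.002, -1.0]]
force: [-0.2, -0.2, 0.2]
opening: 0.502
```

arm_command --commands '[{"translation": [0,0,0],"dr": [0,0,1],"jaw": 0.5},{"translation": [0,0,0],"dr": [0,0,1],"jaw": 0.5},{"translation": [0,0,0],"dr": [0,0,1],"jaw": 0.5},{"translation": [0,0,0],"dr": [0,0,1],"jaw": 0.5},{"translation": [0,0,0],"dr": [0,0,1],"jaw": 0.5},{"translation": [0,0,0],"dr": [0,0,1],"jaw": 0.5},{"translation": [0,0,0],"dr": [0,0,1],"jaw": 0.5},{"translation": [0,0,0],"dr": [0,0,1],"jaw": 0.5},{"translation": [0,0,0],"dr": [0,0,0],"jaw": 0.5},{"translation": [0,0,0],"dr": [0,0,0],"jaw": 0.5},{"translation": [0,0,0],"dr": [0,0,0],"jaw": 0.5}]'

```text
time_s: 8.72
position: [0.609, -0.1149, 0.1807]
tcp_rot: [[0.26, 0.966, -0.002], [0.966, -0.26, 0.001], [0.0, -0.002, -1.0]]
force: [-0.0, -0.7, 0.6]
opening: 0.498
```

```bash
python3 - <<'E'
from h import *
s=read_state();print(s["position"],s["opening"],s["force"])
p,d=capture("wrist");cv2.imwrite("pics/w3.png",p[:,:,::-1])
T=np.eye(4);T[:3,:3]=s["tcp_rot"];T[:3,3]=s["position"];T=T@camera_model("wrist")["mount"]
def rep(P,):
  near=np.hypot(P[...,0]-.58,P[...,1]+.05)<.13
  m=(near&(P[...,2]>.08)&(P[...,2]<.112)).astype(np.uint8)
  k,L,S,C=cv2.connectedComponentsWithStats(m)
  for i in range(1,k):
   if S[i,4]>20:
    q=P[L==i];rc=cv2.minAreaRect((q[:,:2]*1000).astype(np.float32));print(S[i],q.mean(0).round(4),np.round(rc[0],1),np.round(rc[1],1),rc[2],q[:,2].max())
rep(cloud("wrist",d,T))
p,d=capture("side");cv2.imwrite("pics/s3.png",p[:,:,::-1]);rep(cloud("side",d))
E
```

```text
[ 0.60902932 -0.11491029  0.18072972] 0.49812825172453234 [-0.00208995 -0.67596489  0.57023288]
[126  42  33  28 689] [0.5664 0.0061 0.1017] [565.2   6.7] [16.3 16.5] 57.88233947753906 0.10658731502030827
[ 248  159   16   77 1122] [ 0.6126 -0.1129  0.0879] [ 612.3 -114.9] [63.5 11.8] 74.6693344116211 0.09037290824731825
[247 176  16  21 116] [ 0.6091 -0.1121  0.0864] [ 609.5 -114.9] [64.6 12. ] 74.4498519897461 0.09019784520871144
[261 221   8  12  78] [0.5619 0.0093 0.0975] [561.9   7.1] [16.7 13.9] 62.50151443481445 0.10530288925185882
```

View pics/w3.png

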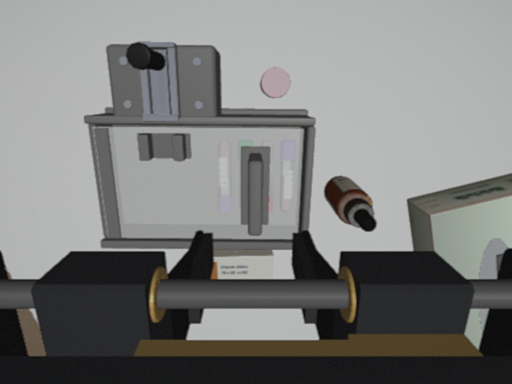

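The wrist view shows the grip bar at about (256,195), running straight between the fingers and about 2 mm off centre. I'm descending to it.

arm_command --commands '[{"translation": [0,0.07,0.75],"dr": [0,0,0],"jaw": 0.5},{"translation": [0,0,0.75],"dr": [0,0,0],"jaw": 0.5},{"translation": [0,0,0.75],"dr": [0,0,0],"jaw": 0.5},{"translation": [0,0,0.75],"dr": [0,0,0],"jaw": 0.5},{"translation": [0,0,0.75],"dr": [0,0,0],"jaw": 0.5},{"translation": [0,0,0.6],"dr": [0,0,0],"jaw": 0.5},{"translation": [0,0,0],"dr": [0,0,0],"jaw": 0.5},{"translation": [0,0,0],"dr": [0,0,0],"jaw": 0.5}]'

```text
time_s: 9.48
position: [0.6107, -0.1154, 0.0723]
tcp_rot: [[0.262, 0.965, -0.002], [0.965, -0.262, 0.001], [0.0, -0.002, -1.0]]
force: [0.9, -0.1, 0.2]
opening: 0.503
```

arm_command --commands '[{"translation": [0,0,0],"dr": [0,0,0],"jaw": 1},{"translation": [0,0,0],"dr": [0,0,0],"jaw": 1},{"translation": [0,0,0],"dr": [0,0,0],"jaw": 1},{"translation": [0,0,0],"dr": [0,0,0],"jaw": 1},{"translation": [0,0,0],"dr": [0,0,0],"jaw": 1},{"translation": [0,0,0],"dr": [0,0,0],"jaw": 1},{"translation": [0,0,0],"dr": [0,0,0],"jaw": 1}]'

```text
time_s: 10.07
position: [0.6112, -0.1156, 0.0735]
tcp_rot: [[0.263, 0.965, 0.0], [0.965, -0.263, 0.0], [0.0, 0.0, -1.0]]
force: [-1.1, -0.3, 1.7]
opening: 0.134
```

Gripped at 11.7 mm. Next I pull along tool −y (carrier −x).

arm_command --commands '[{"translation": [0,-0.2,0],"dr": [0,0,0],"jaw": 1},{"translation": [0,-0.3,0],"dr": [0,0,0],"jaw": 1},{"translation": [0,-0.3,0],"dr": [0,0,0],"jaw": 1},{"translation": [0,0,0],"dr": [0,0,0],"jaw": 1}]'

```text
time_s: 10.4
position: [0.5905, -0.1098, 0.0735]
tcp_rot: [[0.262, 0.965, -0.001], [0.965, -0.262, 0.0], [0.0, -0.001, -1.0]]
force: [0.1, 1.0, 4.4]
opening: 0.135
```

arm_command --commands '[{"translation": [0,-0.3,0],"dr": [0,0,0],"jaw": 1},{"translation": [0,-0.3,0],"dr": [0,0,0],"jaw": 1},{"translation": [0,-0.3,0],"dr": [0,0,0],"jaw": 1},{"translation": [0,-0.3,0],"dr": [0,0,0],"jaw": 1},{"translation": [0,-0.3,0],"dr": [0,0,0],"jaw": 1},{"translation": [0,-0.3,0],"dr": [0,0,0],"jaw": 1},{"translation": [0,-0.3,0],"dr": [0,0,0],"jaw": 1},{"translation": [0,-0.3,0],"dr": [0,0,0],"jaw": 1},{"translation": [0,-0.2,0],"dr": [0,0,0],"jaw": 1},{"translation": [0,0,0],"dr": [0,0,0],"jaw": 1},{"translation": [0,0,0],"dr": [0,0,0],"jaw": 1}]'

```text
time_s: 11.32
position: [0.5272, -0.0922, 0.0734]
tcp_rot: [[0.262, 0.965, -0.003], [0.965, -0.262, 0.001], [0.001, -0.003, -1.0]]
force: [0.4, 2.9, 8.0]
opening: 0.135
```

arm_command --commands '[{"translation": [0,-0.1,0],"dr": [0,0,0],"jaw": 1},{"translation": [0,-0.06,0],"dr": [0,0,0],"jaw": 1},{"translation": [0,0,0],"dr": [0,0,0],"jaw": 1},{"translation": [0,0,0],"dr": [0,0,0],"jaw": 1}]'

```text
time_s: 11.65
position: [0.5256, -0.0917, 0.0735]
tcp_rot: [[0.263, 0.965, 0.002], [0.965, -0.263, 0.0], [0.001, 0.002, -1.0]]
force: [5.1, 3.6, 4.9]
opening: 0.138
```

arm_command --commands '[{"translation": [0,0.08,0],"dr": [0,0,0],"jaw": 0.5},{"translation": [0,0,0],"dr": [0,0,0],"jaw": 0.5},{"translation": [0,0,0],"dr": [0,0,0],"jaw": 0.5},{"translation": [0,0,0],"dr": [0,0,0],"jaw": 0.5},{"translation": [0,0,0],"dr": [0,0,0],"jaw": 0.5},{"translation": [0,0,0],"dr": [0,0,0],"jaw": 0.5},{"translation": [0,0,-0.8],"dr": [0,0,0],"jaw": 0.5},{"translation": [0,0,-0.8],"dr": [0,0,0],"jaw": 0.5},{"translation": [0,0,-0.8],"dr": [0,0,0],"jaw": 0.5},{"translation": [0,0,-0.8],"dr": [0,0,0],"jaw": 0.5},{"translation": [0,0,-0.8],"dr": [0,0,0],"jaw": 0.5},{"translation": [0,0,-0.8],"dr": [0,0,0],"jaw": 0.5}]'

```text
time_s: 12.65
position: [0.5267, -0.0927, 0.1938]
tcp_rot: [[0.262, 0.965, -0.001], [0.965, -0.262, 0.0], [-0.0, -0.001, -1.0]]
force: [0.2, -0.9, -0.9]
opening: 0.501
```

arm_command --commands '[{"translation": [0,0,0],"dr": [0,0,0],"jaw": 0.5},{"translation": [0,0,0],"dr": [0,0,0],"jaw": 0.5},{"translation": [0,0,0],"dr": [0,0,0],"jaw": 0.5}]'

```text
time_s: 12.9
position: [0.5265, -0.0925, 0.1923]
tcp_rot: [[0.262, 0.965, -0.002], [0.965, -0.262, 0.0], [0.0, -0.002, -1.0]]
force: [0.7, 0.5, -0.3]
opening: 0.502
```

```bash
python3 - <<'E'
from h import *
s=read_state();print(s["position"],s["opening"],s["force"])
p,d=capture("wrist");cv2.imwrite("pics/w4.png",p[:,:,::-1])
T=np.eye(4);T[:3,:3]=s["tcp_rot"];T[:3,3]=s["position"];T=T@camera_model("wrist")["mount"]
def rep(P,):
  near=np.hypot(P[...,0]-.55,P[...,1]+.05)<.13
  m=(near&(P[...,2]>.08)&(P[...,2]<.112)).astype(np.uint8)
  k,L,S,C=cv2.connectedComponentsWithStats(m)
  for i in range(1,k):
   if S[i,4]>20:
    q=P[L==i];rc=cv2.minAreaRect((q[:,:2]*1000).astype(np.float32));print(S[i],q.mean(0).round(4),np.round(rc[0],1),np.round(rc[1],1),rc[2],q[:,2].max())
rep(cloud("wrist",d,T))
p,d=capture("side");cv2.imwrite("pics/s4.png",p[:,:,::-1]);rep(cloud("side",d))
E
```

```text
[ 0.52650277 -0.09251329  0.19234786] 0.5017967370570405 [ 0.69248416  0.54230914 -0.28803083]
[255  45  24  26 492] [0.5646 0.0067 0.1042] [564.7   6.7] [16.1 16. ] 75.339111328125 0.10642396307995847
[ 245  155   14   74 1013] [ 0.5275 -0.0894  0.088 ] [527.2 -90.9] [63.2 11.3] 74.40797424316406 0.09043670265491399
[281 188  15  22 123] [ 0.5246 -0.0887  0.0865] [524.7 -91.3] [62.7 11.7] 74.2664566040039 0.08973013458357859
[261 221   8  12  77] [0.5619 0.0094 0.0979] [561.7   7.6] [16.7 14.1] 36.140560150146484 0.10783124745558781
```

View pics/w4.png

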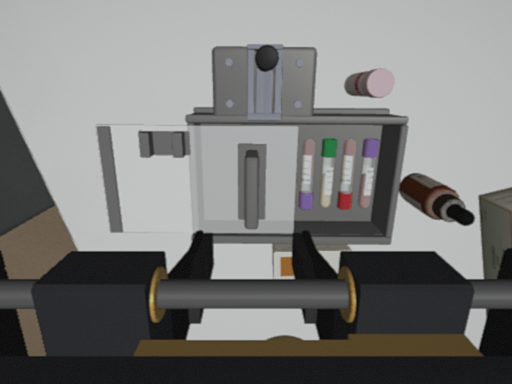

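The wrist view shows the cover open, with the tubes exposed at (305–370,175). The bar is at (252,190), 88 mm from where it started. The knob at (266,58) is still drawn back.

```bash
python3 -c "
from rig import *
print(hand_in())"
```

```text
the job is handed in; nothing more can be done
None
```

The sample tube carrier is open, and I handed the job in at about 13 s of the 48 s allowed; hand-in gives no verdict.

- **Bolt:** I gripped the knob and drew the bolt back about 27 mm, until I felt it reach its stop. The cover was still shut then: the grip bar was where the first images had it. The final images show the knob still drawn back.
- **Cover:** I gripped the bar and pulled the cover until it met its stop. The last wrist and side images put the bar about 88 mm from where it started, with the tubes exposed. The cover is released.
- **Arm:** The gripper is open and clear, with its fingertips about 95 mm above the bar, and the force readings were under 1 N. In the readings after each move, no force component went above about 8 N.

No check failed. The camera views differed from each other by 2–3 mm, which was within what the grasps could tolerate.

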